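# Show a tipped vial's bottom to the inspection camera

## Robot

A 6-joint arm with a two-finger parallel gripper is mounted at the origin on the work surface. World frame = base frame: x ahead of the robot, y to its left, z up, the work surface at z = 0. Lengths are in m, angles in rad, forces in N, time in s.
With the tool pointing down it reaches from about 0.225 to 0.875 m from the base axis. Payload 3.4 kg.
Tool frame: the origin (TCP) lies between the finger pads; the fingertips stand 14 mm ahead of it and the grasp point (between the pads) lies 5 mm behind it; z points along the fingers, y is the direction in which the jaws open and shut (so a half turn about z gives the same grasp; the last joint's range is limited). The gripper opens to 85 mm and grips with 20 to 120 N. Pads are 22 mm wide; open, the fingers measure 114 mm over their backs; the gripper's body (76 mm by 85 mm) begins 54 mm behind the grasp point. The pads swing forward as they close: fully open they stand 13 mm farther back than shut.
Start: joints at [1.158, 0.276, 1.505, -0, 1.361, -0.121], TCP at [0.165, 0.551, 0.245] pointing down, gripper open.
Joint ranges: [-2.89, 2.89], [-0.75, 2.08], [0.22, 2.7], [-1.18, 4.32], [0.11, 2.71], [-2.7, 2.7]. Speed limits (rad/s): [2.57, 2.57, 3.14, 3.14, 3.14, 3.14].

## Interface

Orientations are given as a unit quaternion [w, x, y, z].
In Python, from rig import manip, get_image, job gives the robot as it stands. The module is installed in compiled form; this text tells all that it offers.
- The arm moves only by the tool step_arm, never from a script. Its argument "moves" is one flat list of numbers, 5 for each row, row after row: the shift along the tool's x, y, z as a fraction of full scale, then the turn about the tool's z as a fraction of full scale, then the gripper's target within -1 to 1 (shut at 1, half-way at 0, fully open at -1). In form: [dx, dy, dz, twist, hand, dx, dy, dz, twist, hand, ...]. A call has 1 to 5 rows; each row is the pose to reach, as a shift and turn from the pose commanded when the call began, along the tool's axes at that moment, turning the shorter way round; what a row does not reach only later rows make up. Full scale, the value 1, is 500 mm for a shift and pi rad for a turn. A row lasts 1/10 s, in which the tool goes at most 50 mm and 8.59 degrees, less where a joint would pass 70% of its speed; a pose out of reach is approached as far as the arm can. A call with a number of a shift or a turn outside -1 to 1 is refused whole. A call with a gripper value outside its range is refused whole. The fingers move at their own pace and stop on an object; "force" is the grip in N (left out, the last holds). Time passes only in rows, so rows that repeat a pose let the fingers close. It gives the time, the measured TCP pose, the force and the opening at its end, in the units of the state.
- manip.get_state(): the state, without advancing time (a new reading comes with each control period).
- get_image(name): name is "side" or "top" or "wrist"; returns a dict with "frame" (400x640x3 uint8, blue, green, red), "fx", "fy", "cx", "cy" (pixels), "k1" (the pictures are not rectified: a ray, as slopes to the right and down, at radius r is drawn at 1 + k1 r^2 times it, then the intrinsics apply), "rvec" (rotation vector, rad) and "tvec" (3), from world to camera coordinates, as OpenCV has them; the wrist camera has in their place "T_tool_cam" (4x4, takes a point from camera to tool coordinates, whose origin is the TCP and whose axes are the flange's). Camera axes: x right, y down, z forward; pixel columns grow to the right and rows downward; lengths in m; the calibration is good to about 2 mm. A picture is of the moment at which its call begins: read the wrist's pose just before it. There is no depth.
- job.sign_off(): hands the job in, once; it reports no verdict.
The state is a dict: "clock": time; "qpos": joint angles; "qd": joint speeds; "effort": joint torques, N m; "position": TCP position; "ee_rot": TCP orientation; "contact_force": force on the tool from outside, world axes, zero at the start; "moment": the same for the moment, N m; "width": finger opening in m.
Only numpy, scipy, OpenCV 4.12 (cv2) and the standard library are available. Lean on these libraries where they do the work, as an engineer would, in place of code of your own. Each camera call takes 0.05 s, during which the arm holds its last target. There are 200 camera calls.

## Task

One sample vial has fallen over on the freely spinning turntable: lift it off and hold it in the air in front of the inspection camera, lying level and centred on the lens axis, with its flat glass bottom facing squarely into the lens, 50 mm away from the lens glass. Finish while still holding it there, motionless; do not put it down or let go. Do not bump the camera, leave the other three vials standing on the turntable, and leave the other things on the bench alone.

Things in the scene. Friction and masses are not known exactly. Their poses are not given: they have to be found in the camera images.
- tipped_vial: the only vial lying down: round amber glass body 24 mm across, white six-sided cap 24 mm across flats; 60 mm long, about 30 g. Origin: on its axis, half way along. x runs along it from the flat glass bottom (-30 mm) to the cap's top (+30 mm); glass from -30 to +13 mm, cap from +16 mm. It lies on a cap flat, axis level, 12 mm above the platter, pointing any way, in any of four places.
- turntable: black foot fixed to the bench, with a round aluminium platter 260 mm across spinning freely about the vertical through its centre. Origin: centre of the foot's underside, on the bench. The platter's top is 35 mm above the bench; in its middle a black knob 30 mm across, 14 mm tall. The four vials are about 80 mm from the centre, a quarter turn apart.
- vial_a: vial standing upright on the turntable, same make as the tipped vial (24 mm across, 60 mm tall, amber glass, white six-sided cap up). Origin: centre of its underside, z up. Loose, 30 g; stays standing on the platter.
- vial_b: vial standing upright on the turntable, same make as the tipped vial (24 mm across, 60 mm tall, amber glass, white six-sided cap up). Origin: centre of its underside, z up. Loose, 30 g; stays standing on the platter.
- vial_c: vial standing upright on the turntable, same make as the tipped vial (24 mm across, 60 mm tall, amber glass, white six-sided cap up). Origin: centre of its underside, z up. Loose, 30 g; stays standing on the platter.
- lens (a point): centre of the front glass of the inspection camera's lens. x is the lens axis, level, pointing out of the lens into the free space where the vial is to be held (its origin belongs 80 mm along x, its x axis along this x); z up. Black barrel 38 mm across, 150 to 210 mm above the bench, different each time. The head reaches 158 mm back from here, 28 mm to each side, up and down.
- camera: the whole inspection camera, fixed: dark foot plate 170 x 120 x 16 mm, steel post 20 mm thick up to 286 mm above the bench, white head clamped on the post (slides, but stiff, 60 N). Origin: underside of the foot plate, which reaches 45 mm ahead and 125 mm back of it; x points the way the lens looks; lens glass 68 mm ahead, post 75 mm behind.
- media_bottle: bystander: white plastic bottle with a blue cap, 54 mm across, 110 mm tall, standing on the bench. Origin: centre of its underside.
- dish_stack: bystander: stack of three clear dishes with grey rims, 60 mm across, 35 mm tall. Origin: centre of its underside.
- mouse: bystander: black computer mouse, about 95 x 62 x 33 mm, on the bench. Origin: its underside, in the middle.
- vial_bottom (a point): centre of the tipped vial's flat glass bottom, 30 mm from its origin along its -x axis; this face must look into the lens, 50 mm from the glass.

How it is judged:
On the way:
1. the tipped vial is in the fingers, clear above the turntable (height (world z) of tipped_vial above 0.08 m and contact force between tipped_vial and the fingers above 1 N and contact force between tipped_vial and turntable below 0.05 N), for 0.2 s.
At the end, for the whole second after the job is handed in: Fingers hold the tipped vial still in the air, touching nothing else: middle within 10 mm of the lens axis each way and 68 to 92 mm from the glass, axis within 10 degrees of the lens axis, bottom towards the lens; the other three vials stand on the turntable (x of tipped_vial in the frame of lens between 0.068 and 0.092 m and y of tipped_vial in the frame of lens between -0.01 and 0.01 m and z of tipped_vial in the frame of lens between -0.01 and 0.01 m and angle between the x axis of tipped_vial and the x axis of lens, either way round below 0.17 rad and x of vial_bottom in the frame of lens below 0.07 m and contact force between tipped_vial and the fingers above 1 N and height (world z) of tipped_vial above 0.12 m and contact force between tipped_vial and turntable below 0.05 N and contact force between tipped_vial and camera below 0.05 N and linear speed of tipped_vial below 0.02 m/s and angular speed of tipped_vial below 0.2 rad/s and angle between each of vial_a, vial_b, vial_c's own z axis and vertical below 0.2 rad and height (world z) of each of vial_a, vial_b, vial_c above 0.03 m and horizontal distance between each of vial_a, vial_b, vial_c and turntable below 0.125 m); the arm keeps its last pose, push and grip.
It fails at once if a standing vial is knocked over (angle between any of vial_a, vial_b, vial_c's own z axis and vertical above 0.4 rad).
It fails at once if the camera is bumped (over 3 N) by the robot or the vial (contact force between any of the arm, the fingers, tipped_vial and camera above 3 N).
It fails at once if a bystander is shifted by more than 20 mm (distance of any of media_bottle, dish_stack, mouse from where it was at the start of the episode above 0.02 m).
It also fails if it takes over 35 s, if anything falls off the work surface, if the arm or the gripper's body presses on something with over 40 N, if the wrist force passes 120 N, or if a joint passes its speed limit or range.

## Working session

There is one attempt and no reset: what is moved stays moved. The work goes in short steps, Python scripts to look and compute and a tool call to move; the robot and the scene stay as the last step left them, time stands still between calls to the robot, and variables do not carry over. Pictures are saved under pics/ and viewed, about 8 in all and at most 12, crops included, and the job is handed in when it is done.

Besides the shell and the picture viewer there is one more tool, called after "Request:" as a command line: name --argument value ..., lists and objects as JSON in quotes. step_arm: Moves the arm, as the interface text tells. Its arguments: {"type":"object","properties":{"moves":{"type":"array","items":{"type":"number","minimum":-1,"maximum":1}},"force":{"type":"number"}},"required":["moves"]}

```bash
mkdir -p pics
cat > h.py <<'E'
import numpy as np, cv2
from scipy.spatial.transform import Rotation as R
from rig import manip, get_image, job
def pose(s):
    q=s["ee_rot"]; T=np.eye(4); T[:3,:3]=R.from_quat([q[1],q[2],q[3],q[0]]).as_matrix(); T[:3,3]=s["position"]; return T
def cam(name):
    s=manip.get_state(); d=get_image(name)
    if name=="wrist": C=pose(s)@np.array(d["T_tool_cam"])
    else:
        C=np.eye(4); Rm=cv2.Rodrigues(np.array(d["rvec"],float))[0]; C[:3,:3]=Rm.T; C[:3,3]=-Rm.T@np.array(d["tvec"]).ravel()
    return d,C
def ray(d,C,u,v):
    K=np.array([[d["fx"],0,d["cx"]],[0,d["fy"],d["cy"]],[0,0,1.]])
    p=cv2.undistortPoints(np.array([[[u,v]]],float),K,np.array([d["k1"],0,0,0.]))[0,0]
    return C[:3,3],C[:3,:3]@np.array([p[0],p[1],1])
def onz(d,C,u,v,z):
    o,r=ray(d,C,u,v); return o+r*(z-o[2])/r[2]
def save(n,f): cv2.imwrite("pics/"+n,f)
E
python3 - <<'E'
from h import *
import pickle
s=manip.get_state(); print({k:np.round(v,3) for k,v in s.items()})
for n in("top","side","wrist"):
    d,C=cam(n); save(n+"0.png",d["frame"]); pickle.dump((d,C),open(n+"0.pkl","wb")); print(n,d["fx"],d["k1"],C.round(3).tolist())
E
```

```text
{'clock': np.float64(0.0), 'qpos': array([ 1.158,  0.277,  1.506, -0.   ,  1.361, -0.121]), 'qd': array([-0.001,  0.002, -0.   ,  0.   ,  0.   ,  0.001]), 'effort': array([-1.0000e-03, -4.1678e+01, -2.4581e+01, -0.0000e+00,  1.1000e-02,
       -0.0000e+00]), 'position': array([0.165, 0.55 , 0.244]), 'ee_rot': array([-0.   ,  0.145,  0.989, -0.001]), 'contact_force': array([-0.008,  0.147,  0.176]), 'moment': array([ 0.004,  0.015, -0.048]), 'width': np.float64(0.086)}
top 402.3290998281514 -0.04777490464818809 [[0.002, -0.981, 0.196, 0.276], [-1.0, 0.002, 0.016, -0.02], [-0.016, -0.196, -0.98, 1.329], [0.0, 0.0, 0.0, 1.0]]
side 422.93692834696503 0.02402740311675025 [[0.985, -0.103, 0.14, 0.363], [-0.173, -0.512, 0.841, -1.039], [-0.015, -0.853, -0.522, 0.744], [0.0, 0.0, 0.0, 1.0]]
wrist 300.67505318485235 0.0076441746244170885 [[0.287, 0.915, 0.283, 0.093], [0.958, -0.274, -0.085, 0.572], [-0.001, 0.295, -0.955, 0.373], [0.0, 0.0, 0.0, 1.0]]
```

View pics/top0.png

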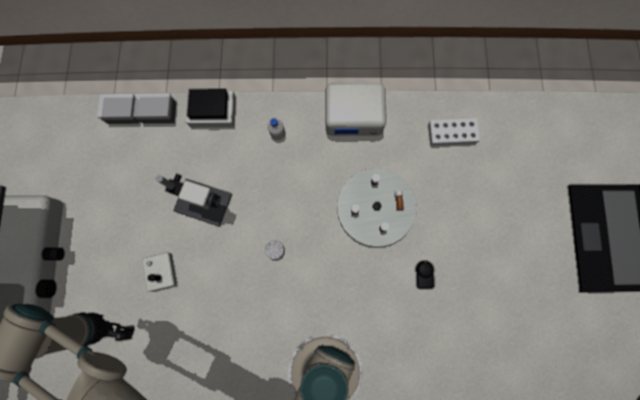

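View pics/side0.png

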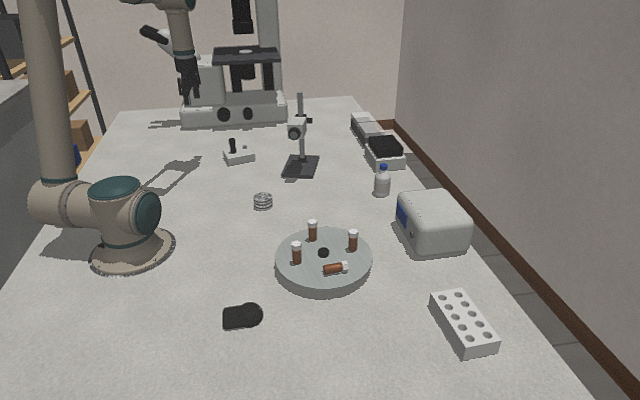

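Run:
```python
from h import *
import pickle
t,_=pickle.load(open("top0.pkl","rb")); s,_=pickle.load(open("side0.pkl","rb"))
a=cv2.resize(t["frame"][165:235,145:245],None,fx=4,fy=4,interpolation=3)
b=cv2.resize(t["frame"][160:255,330:425],None,fx=4,fy=4,interpolation=3)[:280]
c=cv2.resize(s["frame"][85:185,270:340],None,fx=4,fy=4,interpolation=3)[:, :400]
e=cv2.resize(s["frame"][215:300,270:378],None,fx=4,fy=4,interpolation=3)[:280,:400]
W=np.zeros((600,800,3),np.uint8)
W[:280,:400]=a; W[:280,400:400+380]=b; W[280:280+320,:280]=c[:320]; W[280:560,400:800]=e
save("z0.png",W)
```

```text
(no output)
```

View pics/z0.png

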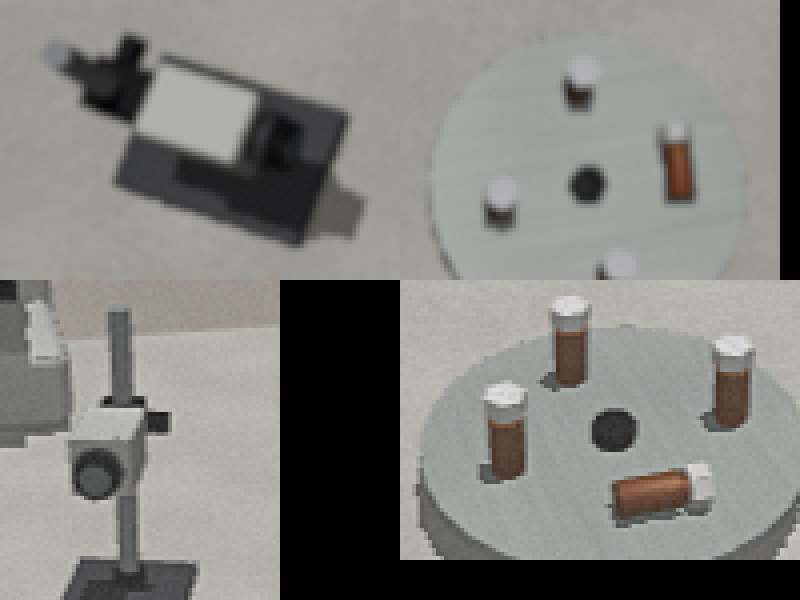

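Run:
```python
from h import *
import pickle
t,Ct=pickle.load(open("top0.pkl","rb")); s,Cs=pickle.load(open("side0.pkl","rb"))
def tri(a,b):
    (o1,r1),(o2,r2)=ray(t,Ct,*a),ray(s,Cs,*b)
    k=np.linalg.lstsq(np.c_[r1,-r2],o2-o1,rcond=None)[0]; p,q=o1+k[0]*r1,o2+k[1]*r2
    return ((p+q)/2).round(4),np.linalg.norm(p-q).round(4)
print("lens",tri((145+296/4-.4,165+142/4-.4),(294.0,134.0)))
print("posttop",tri((145+56/4-.4,165+53/4-.4),(270+119/4,85+30/4)))
P=[onz(t,Ct,145+x/4-.4,165+y/4-.4,.016) for x,y in((165,55),(350,115),(300,243),(117,185))]
P=np.array(P);print(P.round(4)); f=P[1]-P[0]+P[2]-P[3]; f/=np.linalg.norm(f); c=P.mean(0); print("dir",f.round(3),"yaw",np.degrees(np.arctan2(f[1],f[0])),"orig",(c+.04*f).round(4),"lens xy",(c+.108*f).round(4), "post",(c-.035*f).round(4))
# vial, knob
F=t["frame"];hsv=cv2.cvtColor(F,cv2.COLOR_BGR2HSV)
sub=lambda x,y:(330+x/4-.4,160+y/4-.4)
print("knob",onz(t,Ct,*sub(588-400,185),.049))
a=onz(t,Ct,*sub(681-400,201),.047);b=onz(t,Ct,*sub(675-400,126),.047)
print("bottom",a,"captop",b,"mid",(a+b)/2,np.linalg.norm(a-b),np.degrees(np.arctan2(*(b-a)[1::-1])))
sb=lambda x,y:(270+(x-400)/4-.4,215+(y-280)/4-.4)
a=onz(s,Cs,*sb(613,496),.047);b=onz(s,Cs,*sb(713,482),.047)
print("side bottom",a,"captop",b,"mid",(a+b)/2,np.linalg.norm(a-b),np.degrees(np.arctan2(*(b-a)[1::-1])))
for n,p in(("dish",(275,250)),("bottle",(276,128)),("mouse",(425,275))): print(n,onz(t,Ct,*p,.03))
for x,y in((580-400,72),(501-400,193),(618-400,263)): print("v",onz(t,Ct,*sub(x,y),.095))
```

```text
lens (array([0.5111, 0.3085, 0.1836]), np.float64(0.0002))
posttop (array([0.5538, 0.4497, 0.2815]), np.float64(0.0013))
[[0.6212 0.4736 0.016 ]
 [0.5684 0.3119 0.016 ]
 [0.4599 0.3487 0.016 ]
 [0.5088 0.5066 0.016 ]]
dir [-0.303 -0.953  0.   ] yaw -107.63586103125856 orig [0.5275 0.3721 0.016 ] lens xy [0.5069 0.3073 0.016 ] post [0.5502 0.4436 0.016 ]
knob [ 0.51873875 -0.16801361  0.049     ]
bottom [ 0.50583923 -0.24309477  0.047     ] captop [ 0.56798789 -0.24038874  0.047     ] mid [ 0.53691356 -0.24174176  0.047     ] 0.06220754920084977 2.493149831921734
side bottom [ 0.50734278 -0.23949587  0.047     ] captop [ 0.57167276 -0.23835871  0.047     ] mid [ 0.53950777 -0.23892729  0.047     ] 0.06434002815289806 1.0127143254060331
dish [0.37782879 0.16029988 0.03      ]
bottle [0.79484232 0.1677676  0.03      ]
mouse [ 0.29834411 -0.31906783  0.03      ]
v [ 0.60096194 -0.15856264  0.095     ]
v [ 0.50378234 -0.09481479  0.095     ]
v [ 0.44869342 -0.18440908  0.095     ]
```

Request:
step_arm --moves '[-0.292,-0.324,0,0,-0.13,-0.292,-0.324,0,0,-0.13,-0.292,-0.324,0,0,-0.13,-0.292,-0.324,0,0,-0.13,-0.292,-0.324,0,0,-0.13]'

```text
clock: 0.65
position: [0.2592, 0.3497, 0.2451]
ee_rot: [0.0, 0.147, 0.989, -0.001]
contact_force: [0.4, 0.6, 0.0]
width: 0.0484
```

Request:
step_arm --moves '[-0.292,-0.324,0,0,-0.13,-0.292,-0.324,0,0,-0.13,-0.292,-0.324,0,0,-0.13,-0.292,-0.324,0,0,-0.13,-0.292,-0.324,0,0,-0.13]'

```text
clock: 1.15
position: [0.3531, 0.1529, 0.2453]
ee_rot: [0.001, 0.147, 0.989, -0.001]
contact_force: [0.1, 0.3, 0.1]
width: 0.0487
```

Request:
step_arm --moves '[-0.292,-0.324,0,0,-0.13,-0.292,-0.324,0,0,-0.13,-0.292,-0.324,0,0,-0.13,-0.292,-0.324,0,0,-0.13,-0.292,-0.324,0,0,-0.13]'

```text
clock: 1.65
position: [0.4469, -0.0449, 0.2451]
ee_rot: [0.001, 0.147, 0.989, -0.001]
contact_force: [-0.7, 1.3, -0.4]
width: 0.0483
```

Request:
step_arm --moves '[-0.292,-0.324,0.14,-0.104,-0.13,-0.292,-0.324,0.14,-0.104,-0.13,-0.292,-0.324,0.14,-0.104,-0.13,-0.292,-0.324,0.14,-0.104,-0.13,-0.292,-0.324,0.14,-0.104,-0.13]'

```text
clock: 2.15
position: [0.539, -0.2411, 0.1734]
ee_rot: [-0.0, -0.017, 1.0, -0.0]
contact_force: [0.1, 0.7, -0.3]
width: 0.0479
```

```bash
cat > m.py <<'E'
from h import *
import sys
d,C=cam("wrist"); F=d["frame"]; save(sys.argv[1],F)
s=manip.get_state(); print(s["position"].round(4),s["ee_rot"].round(4),s["width"])
hsv=cv2.cvtColor(F,cv2.COLOR_BGR2HSV)
m=cv2.inRange(hsv,(3,110,40),(22,255,255))
n,l,st,c=cv2.connectedComponentsWithStats(m)
for i in range(1,n):
    if st[i,4]<150: continue
    ct=max(cv2.findContours((l==i).astype(np.uint8),0,2)[0],key=cv2.contourArea)
    b=cv2.boxPoints(cv2.minAreaRect(ct)); print(st[i],b.round(0).tolist())
    print([onz(d,C,*p,.047).round(4).tolist() for p in b])
E
python3 m.py w1.png
```

```text
[ 0.5406 -0.2446  0.172 ] [-1.000e-04 -1.600e-02  9.999e-01 -1.600e-03] 0.04785972096354505
[381  74  21  29 237] [[376.0, 79.0], [391.0, 74.0], [401.0, 102.0], [386.0, 107.0]]
[[0.4419, -0.2019, 0.047], [0.4376, -0.1905, 0.047], [0.4582, -0.1803, 0.047], [0.4627, -0.192, 0.047]]
[476 146  43  33 790] [[472.0, 167.0], [483.0, 139.0], [518.0, 153.0], [507.0, 181.0]]
[[0.509, -0.1135, 0.047], [0.4852, -0.1085, 0.047], [0.4957, -0.0771, 0.047], [0.5201, -0.0813, 0.047]]
[ 308  159   29   56 1422] [[308.0, 159.0], [335.0, 158.0], [337.0, 214.0], [310.0, 215.0]]
[[0.5072, -0.2545, 0.047], [0.5054, -0.2315, 0.047], [0.5554, -0.2271, 0.047], [0.5573, -0.2514, 0.047]]
[392 246  31  24 352] [[392.0, 251.0], [403.0, 241.0], [424.0, 265.0], [413.0, 275.0]]
[[0.5906, -0.1742, 0.047], [0.58, -0.1648, 0.047], [0.6043, -0.1417, 0.047], [0.6154, -0.151, 0.047]]
```

View pics/w1.png

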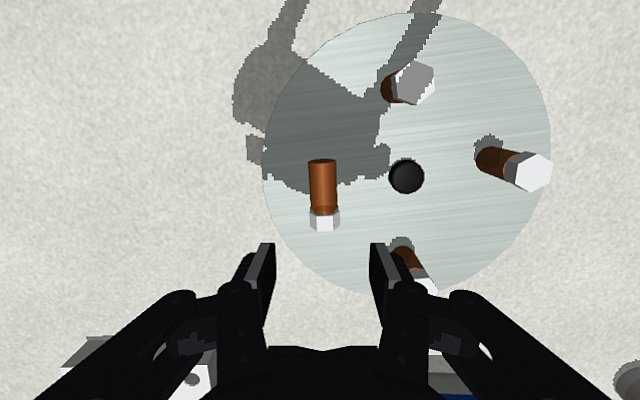

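Request:
step_arm --moves '[0.007,0.008,0.1,-0.007,-0.13,0.007,0.008,0.18,-0.007,-0.13,0.007,0.008,0.2,-0.007,-0.13,0.007,0.008,0.2,-0.007,-0.13]'

```text
clock: 2.6
position: [0.5337, -0.2333, 0.0739]
ee_rot: [-0.002, -0.029, 1.0, 0.001]
contact_force: [0.1, 0.2, -0.2]
width: 0.0481
```

```bash
python3 m.py w2.png
```

```text
[ 0.5351 -0.234   0.0757] [ 1.000e-04 -2.860e-02  9.996e-01  0.000e+00] 0.04832462498906292
[ 403   56   46   59 1257] [[402.0, 57.0], [447.0, 56.0], [448.0, 114.0], [403.0, 115.0]]
[[0.4339, -0.2012, 0.047], [0.4323, -0.1803, 0.047], [0.4584, -0.175, 0.047], [0.46, -0.1971, 0.047]]
[ 544  183   96   68 3557] [[538.0, 212.0], [561.0, 165.0], [642.0, 205.0], [619.0, 252.0]]
[[0.507, -0.1164, 0.047], [0.4807, -0.1114, 0.047], [0.4994, -0.0623, 0.047], [0.5277, -0.0649, 0.047]]
[ 286  196   45   89 3475] [[285.0, 197.0], [328.0, 194.0], [334.0, 283.0], [291.0, 285.0]]
[[0.5061, -0.2548, 0.047], [0.5033, -0.2319, 0.047], [0.5573, -0.2252, 0.047], [0.5605, -0.2503, 0.047]]
[428 349  34  41 732] [[412.0, 362.0], [435.0, 345.0], [461.0, 379.0], [438.0, 397.0]]
[[0.613, -0.1707, 0.047], [0.5983, -0.1582, 0.047], [0.6247, -0.1363, 0.047], [0.6406, -0.1488, 0.047]]
```

View pics/w2.png

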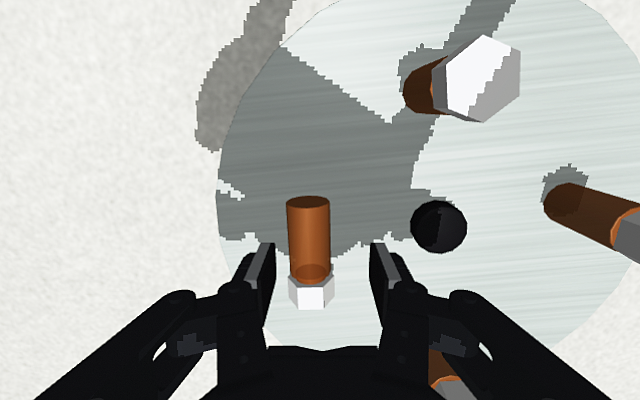

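Request:
step_arm --moves '[0,-0.012,0,-0.009,-0.13,0,-0.012,0.03,-0.009,-0.13,0,-0.012,0.046,-0.009,-0.13,0,-0.012,0.046,-0.009,-0.13]'

```text
clock: 3.05
position: [0.5353, -0.2399, 0.053]
ee_rot: [0.0, -0.043, 0.999, -0.0]
contact_force: [0.5, -0.0, 0.8]
width: 0.0478
```

```bash
python3 m.py w3.png
```

```text
[ 0.5355 -0.2401  0.0533] [ 6.000e-04 -4.270e-02  9.991e-01 -3.000e-04] 0.04844154124007824
[ 434   45   74   73 2744] [[433.0, 113.0], [438.0, 40.0], [507.0, 45.0], [502.0, 118.0]]
[[0.4588, -0.1992, 0.047], [0.431, -0.2027, 0.047], [0.4304, -0.1746, 0.047], [0.4583, -0.1691, 0.047]]
[ 586  199   54   62 2377] [[586.0, 199.0], [639.0, 199.0], [639.0, 260.0], [586.0, 260.0]]
[[0.4908, -0.1208, 0.047], [0.4887, -0.0966, 0.047], [0.5193, -0.0842, 0.047], [0.5216, -0.11, 0.047]]
[ 297  205   49  101 4506] [[297.0, 205.0], [345.0, 205.0], [345.0, 305.0], [297.0, 305.0]]
[[0.5053, -0.2545, 0.047], [0.5034, -0.232, 0.047], [0.5583, -0.2261, 0.047], [0.5605, -0.2511, 0.047]]
[ 428  350   49   50 1291] [[414.0, 363.0], [436.0, 346.0], [476.0, 399.0], [454.0, 416.0]]
[[0.593, -0.1834, 0.047], [0.5804, -0.1735, 0.047], [0.6155, -0.1426, 0.047], [0.6297, -0.1525, 0.047]]
```

Request:
step_arm --moves '[0,0,0,0,0.3,0,0,0,0,0.6,0,0,0,0,0.6,0,0,0,0,0.6,0,0,0,0,0.6]' --force 40

```text
clock: 3.6
position: [0.5357, -0.2402, 0.0533]
ee_rot: [0.001, -0.043, 0.999, -0.0]
contact_force: [1.2, 1.0, 6.1]
width: 0.0224
```

Request:
step_arm --moves '[0,0,0,0,1,0,0,-0.02,0,1,0,0,-0.08,0,1,0,0,-0.16,0,1,0,0,-0.24,0,1]'

```text
clock: 4.1
position: [0.5345, -0.2397, 0.1734]
ee_rot: [-0.001, -0.043, 0.999, 0.0]
contact_force: [1.2, -1.4, -1.3]
width: 0.0223
```

Request:
step_arm --moves '[0,0,-0.08,0,1,0,0,-0.08,0,1]'

```text
clock: 4.3
position: [0.538, -0.2418, 0.2191]
ee_rot: [0.005, -0.043, 0.999, -0.004]
contact_force: [1.4, -0.4, 0.1]
width: 0.0226
```

```bash
python3 m.py w4.png
```

```text
[ 0.5365 -0.2409  0.2159] [ 0.003  -0.0426  0.9991 -0.002 ] 0.022318306522743553
[458 148  32  27 475] [[454.0, 164.0], [465.0, 142.0], [489.0, 154.0], [478.0, 176.0]]
[[0.5088, -0.1127, 0.047], [0.4859, -0.1067, 0.047], [0.4955, -0.0805, 0.047], [0.5188, -0.0859, 0.047]]
[ 298  204   49  101 4415] [[298.0, 204.0], [346.0, 204.0], [346.0, 304.0], [298.0, 304.0]]
[[0.565, -0.2663, 0.047], [0.5605, -0.216, 0.047], [0.684, -0.2024, 0.047], [0.6891, -0.2586, 0.047]]
[381 230  25  26 373] [[377.0, 235.0], [396.0, 226.0], [405.0, 247.0], [387.0, 256.0]]
[[0.5931, -0.1784, 0.047], [0.5811, -0.1599, 0.047], [0.6042, -0.1455, 0.047], [0.6167, -0.1643, 0.047]]
```

View pics/w4.png

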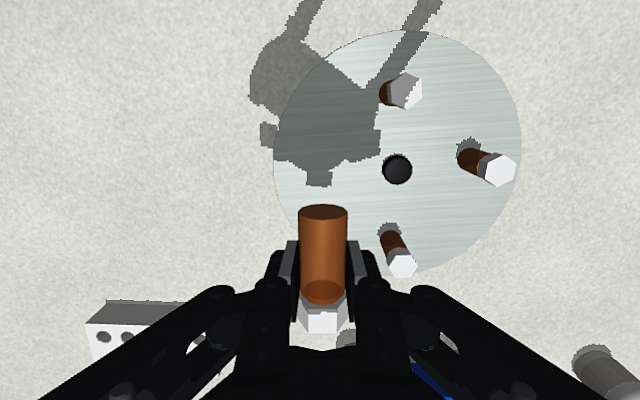

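Request:
step_arm --moves '[0.033,0.419,-0.184,0,1,0.033,0.419,-0.184,0,1,0.033,0.419,-0.184,0,1,0.033,0.419,-0.184,0,1,0.033,0.419,-0.184,0,1]'

```text
clock: 4.85
position: [0.4993, -0.0297, 0.3045]
ee_rot: [-0.001, -0.043, 0.999, 0.001]
contact_force: [0.4, -0.1, -0.4]
width: 0.0222
```

Request:
step_arm --moves '[0.033,0.419,-0.184,0,1,0.033,0.419,-0.184,0,1,0.033,0.419,-0.184,0,1,0.033,0.419,-0.184,0,1,0.033,0.419,-0.184,0,1]'

```text
clock: 5.35
position: [0.4653, 0.1775, 0.3965]
ee_rot: [-0.001, -0.044, 0.999, 0.001]
contact_force: [0.2, -0.8, -0.6]
width: 0.0224
```

Request:
step_arm --moves '[0,0,0,0.24,1,0,0,0,0.24,1,0,0,0,0.24,1,0,0,0,0.24,1,0,0,0,0.24,1]'

```text
clock: 5.85
position: [0.4659, 0.1746, 0.3945]
ee_rot: [-0.002, 0.329, 0.944, -0.001]
contact_force: [0.6, 0.3, 0.4]
width: 0.0222
```

Request:
step_arm --moves '[0,0,0,0.24,1,0,0,0,0.24,1,0,0,0,0.24,1,0,0,0,0.24,1,0,0,0,0.24,1]'

```text
clock: 6.35
position: [0.4659, 0.1745, 0.3945]
ee_rot: [-0.001, 0.652, 0.758, -0.001]
contact_force: [-0.5, 0.8, 0.0]
width: 0.0222
```

Request:
step_arm --moves '[0,0,0,0.144,1,0,0,0,0.144,1,0,0,0,0.144,1,0,0,0,0.144,1,0,0,0,0.144,1]'

```text
clock: 6.85
position: [0.4661, 0.1746, 0.3952]
ee_rot: [-0.0, 0.803, 0.596, -0.001]
contact_force: [0.3, 0.2, -0.4]
width: 0.0225
```

Run:
```python
from h import *
import pickle
print(manip.get_state()["position"].round(4),manip.get_state()["ee_rot"].round(4),manip.get_state()["qpos"].round(3),manip.get_state()["width"])
W=np.zeros((600,800,3),np.uint8)
w=cam("wrist"); s=cam("side"); pickle.dump((w,s),open("a1.pkl","wb"))
W[:400,:640]=w[0]["frame"]
W[400:600,:280]=cv2.resize(s[0]["frame"][110:160,260:330],None,fx=4,fy=4,interpolation=2)
save("a1.png",W)
```

```text
[0.4661 0.1746 0.3952] [-5.000e-04  8.029e-01  5.962e-01 -1.100e-03] [0.218 0.109 1.359 0.    1.676 0.512] 0.022538176644284615
```

View pics/a1.png

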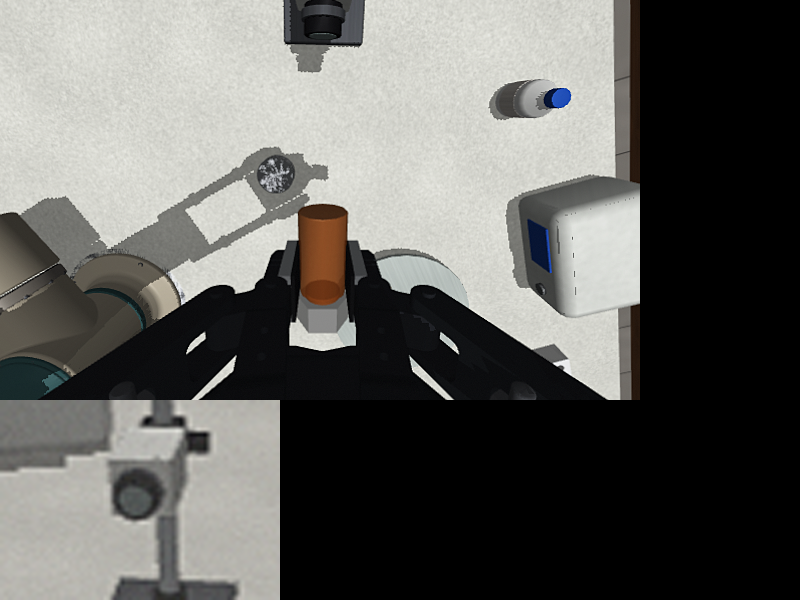

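Run:
```python
from h import *
import pickle
(w,Cw),(s,Cs)=pickle.load(open("a1.pkl","rb"))
g=cv2.cvtColor(w["frame"],cv2.COLOR_BGR2GRAY)
print(g[0:60:2,323].tolist())
for v in (8,16,24,32): print(v,g[v,280:368:2].tolist())
a,b=onz(w,Cw,285,43,.012),onz(w,Cw,363,45.5,.012); e=b-a; print(a,b,np.linalg.norm(e),"yaw",np.degrees(np.arctan2(e[1],e[0]))-90)
print("cam",Cw[:3,3])
for v in (28,33,38):
  o1,r1=ray(w,Cw,323.5,v); o2,r2=ray(s,Cs,293.2,134.0)
  k=np.linalg.lstsq(np.c_[r1,-r2],o2-o1,rcond=None)[0]; print(v,o1+k[0]*r1,o2+k[1]*r2)
for z in (.165,.184,.203): print([onz(w,Cw,323.5,v,z).round(4).tolist() for v in(28,33,38)])
```

```text
[26, 28, 41, 86, 84, 83, 86, 34, 33, 30, 29, 28, 28, 27, 27, 27, 0, 46, 36, 38, 37, 28, 26, 122, 118, 120, 108, 212, 150, 151]
8 [213, 226, 44, 84, 82, 72, 37, 38, 34, 63, 65, 50, 41, 47, 52, 56, 57, 60, 67, 69, 76, 82, 81, 81, 75, 70, 63, 63, 63, 60, 57, 41, 65, 64, 62, 83, 85, 81, 87, 83, 83, 80, 119, 222]
16 [212, 224, 39, 86, 85, 29, 38, 39, 38, 39, 38, 32, 40, 21, 16, 11, 6, 5, 19, 16, 5, 33, 32, 4, 3, 19, 16, 11, 20, 35, 61, 47, 44, 89, 87, 82, 85, 82, 86, 84, 86, 75, 180, 213]
24 [219, 228, 60, 85, 85, 73, 38, 39, 37, 38, 39, 40, 16, 10, 12, 15, 16, 19, 21, 26, 30, 28, 29, 26, 21, 19, 16, 16, 14, 12, 5, 95, 87, 87, 87, 82, 85, 87, 85, 84, 89, 65, 235, 215]
32 [207, 221, 38, 87, 84, 70, 38, 39, 36, 39, 39, 40, 16, 13, 13, 9, 3, 0, 0, 0, 0, 0, 0, 0, 0, 6, 9, 12, 13, 15, 7, 94, 88, 90, 85, 84, 84, 87, 85, 87, 87, 58, 228, 210]
[0.45914068 0.35119964 0.012     ] [0.57264318 0.31338051 0.012     ] 0.11963738424361776 yaw -108.42812079367151
cam [0.48784748 0.24639619 0.52342633]
28 [0.51043281 0.31852155 0.17969746] [0.50948821 0.31860513 0.17965294]
33 [0.50901455 0.3138071  0.18164756] [0.50897006 0.31381109 0.1816456 ]
38 [0.50759911 0.30910209 0.18359986] [0.50845271 0.30902451 0.18363516]
[[0.5114, 0.3216, 0.165], [0.51, 0.3171, 0.165], [0.5087, 0.3125, 0.165]]
[[0.5102, 0.3176, 0.184], [0.5089, 0.3133, 0.184], [0.5076, 0.309, 0.184]]
[[0.5089, 0.3136, 0.203], [0.5077, 0.3096, 0.203], [0.5065, 0.3055, 0.203]]
```

Request:
step_arm --moves '[0,0,0.08,0.006,1,0,0,0.18,0.006,1,0,0,0.28,0.006,1,0,0,0.37,0.006,1,0,0,0.414,0.006,1]'

```text
clock: 7.45
position: [0.4637, 0.174, 0.1852]
ee_rot: [-0.001, 0.809, 0.588, -0.003]
contact_force: [-0.6, 0.1, 0.1]
width: 0.0225
```

Request:
step_arm --moves '[0.03,0,0,0,1,0.07,0,0,0,1,0.1,0,0,0,1,0.118,0,0,0,1,0.128,0,0,0,1]'

```text
clock: 7.95
position: [0.4871, 0.2369, 0.1902]
ee_rot: [0.0, 0.809, 0.588, 0.001]
contact_force: [-0.5, -0.1, -0.8]
width: 0.0222
```

Request:
step_arm --moves '[0,0,0,0,1,0,0,0,0,1,0,0,0,0,1]'

```text
clock: 8.25
position: [0.4861, 0.235, 0.1894]
ee_rot: [0.0, 0.809, 0.587, -0.0]
contact_force: [0.2, 0.1, -0.1]
width: 0.022
```

Run:
```python
from h import *
import pickle
s=manip.get_state();print(s["position"].round(4),s["ee_rot"].round(4),s["width"],s["contact_force"].round(1))
w=cam("wrist");si=cam("side"); t=cam("top"); pickle.dump((w,si,t),open("b1.pkl","wb"))
W=np.zeros((600,800,3),np.uint8)
W[:200,:320]=cv2.resize(w[0]["frame"],None,fx=.5,fy=.5)
W[:400,320:800]=cv2.resize(si[0]["frame"][100:180,250:346],None,fx=5,fy=5,interpolation=2)
W[200:600,0:320]=cv2.resize(t[0]["frame"][165:265,180:260],None,fx=4,fy=4,interpolation=2)
W[400:600,320:640]=cv2.resize(t[0]["frame"][160:260,330:430],None,fx=2,fy=2,interpolation=2)[:, :320] if False else cv2.resize(t[0]["frame"][155:255,310:470],None,fx=2,fy=2,interpolation=2)
save("b1.png",W)
```

```text
[0.4861 0.235  0.1894] [ 1.000e-04  8.094e-01  5.872e-01 -1.000e-04] 0.021964086106248365 [ 0.2  0.1 -0.1]
```

View pics/b1.png

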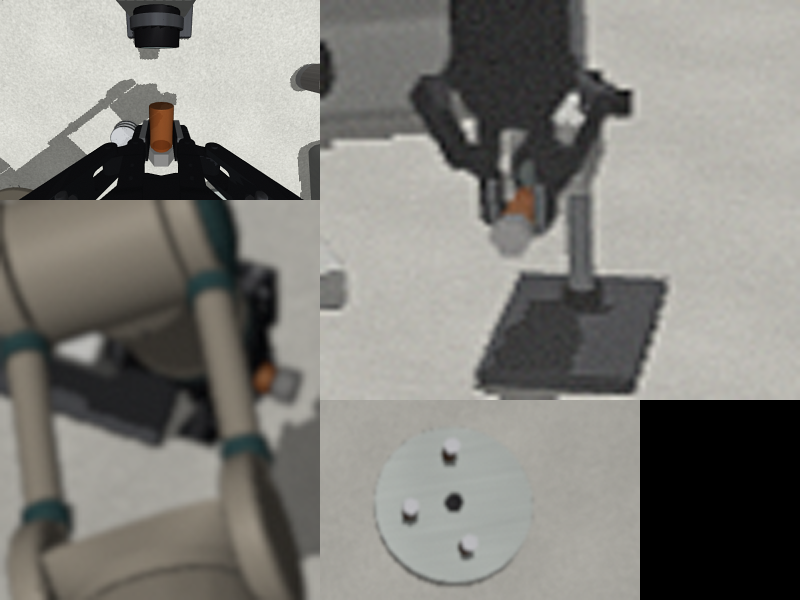

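Run:
```python
from h import *
import pickle
(w,Cw),(s,Cs),_=pickle.load(open("b1.pkl","rb"))
g=cv2.cvtColor(w["frame"],cv2.COLOR_BGR2GRAY)
m=(g[:130]<75).astype(np.uint8)
for v in range(20,108,6):
    c=np.where(m[v,230:400])[0]+230
    print(v,(c.min(),c.max(),len(c)) if len(c) else None, g[v,312])
print(g[70:120:2,312].tolist(), Cw[:3,3].round(4))
for v in (60,75,85):
    c=np.where(m[v,230:400])[0]+230
    if len(c): 
        for z in(.178,.184,.190): print(v,z,[onz(w,Cw,x,v,z).round(4).tolist() for x in(c.min(),c.max())])
```

```text
20 (np.int64(250), np.int64(384), 131) 30
26 (np.int64(253), np.int64(384), 95) 86
32 (np.int64(253), np.int64(384), 90) 85
38 (np.int64(253), np.int64(383), 87) 87
44 (np.int64(254), np.int64(383), 85) 87
50 (np.int64(254), np.int64(383), 108) 63
56 (np.int64(254), np.int64(382), 110) 31
62 (np.int64(255), np.int64(382), 99) 30
68 (np.int64(255), np.int64(381), 98) 29
74 (np.int64(256), np.int64(380), 125) 28
80 (np.int64(269), np.int64(357), 89) 26
86 (np.int64(270), np.int64(357), 88) 25
92 (np.int64(270), np.int64(357), 88) 10
98 None 120
104 None 120
[28, 27, 28, 27, 26, 26, 27, 25, 25, 25, 24, 10, 123, 45, 120, 118, 120, 120, 122, 121, 122, 121, 117, 107, 201] [0.5091 0.3063 0.3177]
60 0.178 [[0.4879, 0.333, 0.178], [0.5392, 0.3163, 0.178]]
60 0.184 [[0.4888, 0.3318, 0.184], [0.5379, 0.3159, 0.184]]
60 0.19 [[0.4897, 0.3307, 0.19], [0.5366, 0.3154, 0.19]]
75 0.178 [[0.4869, 0.3271, 0.178], [0.536, 0.3111, 0.178]]
75 0.184 [[0.4878, 0.3262, 0.184], [0.5349, 0.3109, 0.184]]
75 0.19 [[0.4888, 0.3253, 0.19], [0.5337, 0.3107, 0.19]]
85 0.178 [[0.4899, 0.3219, 0.178], [0.5263, 0.31, 0.178]]
85 0.184 [[0.4908, 0.3212, 0.184], [0.5256, 0.3099, 0.184]]
85 0.19 [[0.4916, 0.3205, 0.19], [0.5248, 0.3097, 0.19]]
```

Run:
```python
from h import *
import pickle
(w,Cw),_,_=pickle.load(open("b1.pkl","rb"))
save("b2.png",cv2.resize(w["frame"][0:330,220:420],None,fx=1.8,fy=1.8))
```

```text
(no output)
```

View pics/b2.png

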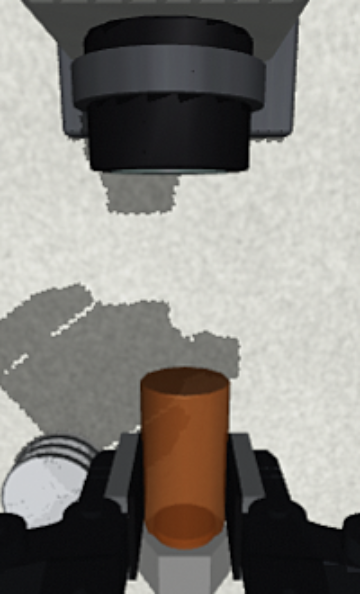

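Run:
```python
from h import *
import pickle
(w,Cw),_,_=pickle.load(open("b1.pkl","rb"))
s=manip.get_state();T=pose(s)
F=w["frame"];m=cv2.inRange(cv2.cvtColor(F,cv2.COLOR_BGR2HSV),(3,110,40),(22,255,255))
for v in(215,230): 
    c=np.where(m[v,260:380])[0]+260
    print(v,c.min(),c.max(),(T[:3,:3].T@(onz(w,Cw,(c.min()+c.max())/2,v,.183)-T[:3,3])).round(4))
for v in(80,92): print((T[:3,:3].T@(onz(w,Cw,313.3,v,.183)-T[:3,3])).round(4))
```

```text
215 298 346 [ 0.0254 -0.0003  0.0064]
230 299 346 [ 0.0176 -0.0001  0.0064]
[ 0.0853 -0.004   0.0064]
[ 0.0806 -0.0041  0.0064]
```

Request:
step_arm --moves '[0,-0.004,0.001,0,1,0,-0.008,0.003,0,1,0,-0.008,0.003,0,1,0,-0.008,0.003,0,1,0,-0.008,0.003,0,1]'

```text
clock: 8.9
position: [0.4826, 0.2368, 0.1878]
ee_rot: [0.0, 0.809, 0.587, 0.0]
contact_force: [0.3, 0.0, -0.2]
width: 0.0227
```

Run:
```python
from h import *
s=manip.get_state();T=pose(s);print(s["position"].round(4),np.abs(s["qd"]).max(),s["width"])
w,Cw=cam("wrist");F=w["frame"];save("c1.png",F)
m=cv2.inRange(cv2.cvtColor(F,cv2.COLOR_BGR2HSV),(3,110,40),(22,255,255))
g=cv2.cvtColor(F,cv2.COLOR_BGR2GRAY)
c=np.where(m[225,260:380])[0]+260;b=np.where(g[85,230:400]<75)[0]+230
for x,v in((c,225),(b,85)): print(x.min(),x.max(),(T[:3,:3].T@(onz(w,Cw,(x.min()+x.max())/2,v,.182)-T[:3,3])).round(4))
job.sign_off()
```

```text
[0.4826 0.2368 0.1878] 0.0028264616455404854 0.022706781621894958
298 346 [ 0.0206 -0.0002  0.0058]
278 367 [ 0.0834 -0.      0.0058]
the job is handed in; nothing more can be done
```

I lifted the tipped vial off the turntable with a level grip at its middle (40 N). I turned it about 112° and brought it in front of the inspection lens. I handed the job in at about 9 s, with the arm still holding it there; the hand-in reports no verdict, so I don't know the official result.

**Last checks**
- **Position:** by the wrist camera, the vial's axis is within about 0.2 mm of the lens axis sideways and looks parallel to it. The vial's middle is about 79 mm from the lens glass, with the glass bottom facing the lens.
- **Stillness:** joint speeds were about zero, and there was no unexpected force on the tool.
- **Other vials:** in the last top picture, before the final 4 mm adjustment, the other three were still standing on the turntable.

**Measurements that disagreed**
- **Lens height:** estimates ran from about 0.178 m to 0.184 m. I held the vial at about 0.182 m.
- **Lens glass position:** estimates along the axis differed by about 10 mm, and the closest view put it in the middle of that range.
- **Gripper width:** it read about 22.5 mm on the 24 mm vial. I did not look into this, but the vial did not shift in the fingers.

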